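# Put the orange-capped sample tube through the bench scanner

## Task

Lift the sample tube with the orange caps out of the drying tray and lay it (do not drop it) in the open part of the scanner's V-groove, then push it along the groove under the bridge until its end touches the end stop. Once it is home, press the green button fully down to start the scan and let go. Leave the other two tubes in the tray, and the jar and the brown bottle, where they are.

Things in the scene. Friction and masses are not known exactly. Their poses are not given: they have to be found in the camera images.
- orange_tube_center (a point): Centre of the tube to be scanned: a straight, rigid, closed cylinder 120 mm long, 20 mm in diameter, about 60 g, beige with a 20 mm long orange cap on each end (caps flush with the tube; both ends alike, either may lead). Local x runs along the tube. It lies in the tray with its centre 30 mm above the table, along the tray's x axis, in one of three lanes.
- blue_tube_center (a point): Centre of a tube of the same size and weight with blue caps, in another lane of the tray; local x along the tube. To be left alone.
- white_tube_center (a point): Centre of a tube of the same size and weight with white caps, in another lane of the tray; local x along the tube. To be left alone.
- tray_floor (a point): Centre of the inner floor (5 mm above the table) of the fixed grey drying tray, outside 200 mm (x) by 260 mm (y) by 50 mm high, walls 5 mm. Two cross bars 8 mm wide at x = -40 and +40 mm, tops 20 mm above the table, carry the tubes at y = -70, 0 and +70 mm between 8 mm high bumps. In the 72 mm between the bars the fingers can reach below a tube's middle.
- stop_face (a point): Centre of the steel end stop's face, at the height of the axis of a tube in the groove (42 mm above the table). Axes of the fixed scanner: x along the 90 degree V-groove towards the stop (the groove lies at negative x), z up. The stop is 44 mm wide, its top 56 mm above the table. A tube that is home has its centre at x = -60 mm and its rear end at x = -120 mm. Sliding it takes about 1 N.
- finger_gap (a point): Middle of the 55 mm long gap between the groove's two aluminium rails, on the groove axis, 172 mm before the stop; same axes. The rails run from x = -108 to -28 and from +27 to +172 mm; lips at z = -4 mm, rails 30 mm wide over all. A tube laid centred here rests on both rails, and the fingers have room beside it (base plate top 12 mm above the table).
- bridge_top (a point): Centre of the top of the white bridge over the groove, 75 mm above the table; same axes. It is 35 mm long (x) and 80 mm wide (y), its middle 52 mm before the stop. Its opening is 56 mm wide, its underside 17 mm above the axis of a tube in the groove: tubes pass under it lengthwise only.
- scan_button_top (a point): Centre of the top of the green round push button, 28 mm in diameter, on a low grey housing on the scanner's dark grey base, at x = -110 mm, y = +80 mm from the stop face; pressed straight down.
- scan_button (a joint): Travel of the green button, m: 0 up, 0.006 fully down. It is sprung (about 5 N fully down) and comes up again when let go.
- jar_center (a point): Centre of a clear jar with a white lid, 76 mm in diameter, 75 mm high, upright on the bench. To be left alone.
- reagent_bottle_center (a point): Centre of a brown bottle with a white cap, 64 mm in diameter, 130 mm high, upright on the bench. To be left alone.
Not all that is in view belongs to the job. What is shaped like the part that bears orange_tube_center but turquoise is not meant.

How it is judged:
By the outcome, as a careful person would: the job done as asked, in the order asked, and still so for the second after the job is handed in, with the robot touching nothing.
It also fails if it takes over 51 s, if anything falls off the work surface, if the arm or the gripper's body presses on something with over 40 N, if the wrist force passes 120 N, or if a joint passes its speed limit or range.

## Robot

A 7-joint arm with a two-finger parallel gripper is mounted at the origin on the work surface. World frame = base frame: x ahead of the robot, y to its left, z up, the work surface at z = 0. Lengths are in m, angles in rad, forces in N, time in s.
With the tool pointing down it reaches from about 0.4 to 0.85 m from the base axis. Payload 4.5 kg.
Tool frame: the origin (TCP) lies between the finger pads; the fingertips stand 19 mm ahead of it and the grasp point (between the pads) is the TCP (r.nose_length is the distance from the TCP to the fingertips, in m); z points along the fingers, x is the direction in which the jaws open and shut, and the axes are right-handed (so a half turn about z gives the same grasp; the last joint's range is limited). The gripper opens to 88 mm and grips with 3 to 60 N. Pads are 18 mm wide; open, the fingers measure 123 mm over their backs; the gripper's body (75 mm by 187 mm) begins 45 mm behind the grasp point.
Start: joints at [-1.17, 0.689, -0.195, 1.565, 0.157, 0.902, -0.215], TCP at [0.224, 0.583, 0.258] pointing down, gripper open.
Joint ranges: [-3.01, 3.01], [-0.46, 2.08], [-1.47, 1.51], [0.13, 2.56], [-1, 4.14], [0.04, 2.09], [-2.66, 2.66]. Speed limits (rad/s): [2.57, 2.57, 3.14, 3.14, 3.14, 3.14, 3.14].

## Interface

Orientations are given as a unit quaternion [x, y, z, w].
In Python, from plant import get_state, vision, r gives the robot as it stands.
- The arm moves only by the tool play_rows, never from a script. Its argument "deltas" is a list that holds one entry, the list of rows, each a list of 7 numbers: the gripper command: -1 is fully open, 1 is shut, values between are in proportion, then the shift along the tool's x, y, z normalised to -1 to 1, where 1 is 300 mm, then the turn, a rotation vector about the tool's x, y, z normalised to -1 to 1, where 1 is pi rad. A call has 1 to 5 rows; each row is the pose to reach, as a shift and turn from the pose measured when the call began, along the tool's axes at that moment, turning the shorter way round; what a row does not reach only later rows make up. A row lasts 1/8 s, in which the tool goes at most 62.5 mm and 10.7 degrees, less where a joint would pass 70% of its speed; a pose out of reach is approached as far as the arm can. A call with a number of a shift or a turn outside -1 to 1 is refused whole. A call with a gripper value outside its range is refused whole. The fingers move at their own pace and stop on an object; "force" is the grip in N (left out, the last holds). Time passes only in rows, so rows that repeat a pose let the fingers close. It gives the time, the measured TCP pose, the force and the opening at its end, in the units of the state.
- get_state(): the state, without advancing time (a new reading comes with each control period).
- vision.snapshot(name): name is "scene" or "top" or "wrist"; returns the picture (400x640x3 uint8, red, green, blue); there is no depth.
- vision.camera_model(name): a dict with "vfov" (degrees; the focal length in pixels is half the picture's height over the tangent of half this angle, whatever the lens; pixels are square), "cx", "cy" (the principal point, pixels), "world_to_cam" (4x4, takes a point from world to camera coordinates). Camera axes: x right, y up, looking along -z (the intrinsics and any distortion apply to the point x, -y, -z); pixel columns grow to the right and rows downward; lengths in m; the calibration is good to about 2 mm. A picture is of the moment at which its call begins: read the wrist's pose just before it. camera_model takes no time and is no camera call; for the wrist camera it gives the pose at the moment of the call.
- r.finish_job(): hands the job in, once; it reports no verdict.
The state is a dict: "clock": time; "q": joint angles; "qd": joint speeds; "joint_torque": joint torques, N m; "tool_pos": TCP position; "eef_rot": TCP orientation; "contact_force": force on the tool from outside, world axes, zero at the start; "moment": the same for the moment, N m; "opening": opening from 0.0 (shut) to 1.0 (fully open).
Only numpy, scipy, OpenCV 4.12 (cv2) and the standard library are available. Lean on these libraries where they do the work, as an engineer would, in place of code of your own. Each camera call takes 0.05 s, during which the arm holds its last target.

## Working session

There is one attempt and no reset: what is moved stays moved. The work goes in short steps, Python scripts to look and compute and a tool call to move; the robot and the scene stay as the last step left them, time stands still between calls to the robot, and variables do not carry over. Pictures are saved under pics/ and viewed, and the job is handed in when it is done.

Besides the shell and the picture viewer there is one more tool, called after "Request:" as name([rows], argument=value, ...), one row to a line, values as JSON. play_rows: Moves the arm, as the interface text tells. Scaled input: -1 to 1 covers 300 mm each way for a shift and pi rad each way for a turn. Its arguments: {"type":"object","properties":{"deltas":{"type":"array"},"force":{"type":"number"}},"required":["deltas"]}

```bash
ls; mkdir -p pics; python3 - <<'E'
from plant import get_state, vision, r
import cv2,json
print(get_state())
for n in ["scene","top","wrist"]:
    m=vision.camera_model(n); print(n,{k:(v.tolist() if hasattr(v,'tolist') else v) for k,v in m.items()})
    im=vision.snapshot(n); cv2.imwrite(f"pics/{n}0.png",im[:,:,::-1])
E
```

```text
pics
{'clock': 0.0, 'q': array([-1.17020121,  0.68996036, -0.19455699,  1.56634223,  0.15730933,
        0.90250971, -0.21505072]), 'qd': array([-0.00029731,  0.00012823, -0.00152972,  0.00070048, -0.0001369 ,
        0.00015739,  0.00110029]), 'joint_torque': array([-1.89292446e-04, -5.27556932e+01, -1.26674764e+00, -1.53434068e+01,
       -5.25533140e-02,  6.40555649e-03,  1.64403255e-04]), 'tool_pos': array([0.22395119, 0.58285604, 0.25692633]), 'eef_rot': array([ 8.24155163e-01,  5.66363342e-01, -7.17120080e-04,  5.63489135e-04]), 'contact_force': array([-0.3871796 , -0.07191174, -0.26200797]), 'moment': array([ 0.01128991, -0.03149617,  0.00776252]), 'opening': 0.9999387779377404}
scene {'vfov': 47.69388209980131, 'cx': 311.8932186651662, 'cy': 200.1746028823198, 'world_to_cam': [[-0.8845715934538112, 0.46639894353415906, -0.0022630786123712223, 0.48978506089464774], [-0.27427273754408577, -0.5162485131893354, 0.8113334321164597, 0.10716667894203738], [0.3772367446241928, 0.7183032076358985, 0.5845792849608346, -1.5691294994567027], [0.0, 0.0, 0.0, 1.0]]}
top {'vfov': 52.060837659077116, 'cx': 316.968277013253, 'cy': 201.71691097639217, 'world_to_cam': [[-0.0017527017259145264, -0.9999984634356625, 3.4102403450337876e-05, 0.05701940988825711], [0.9992390485960435, -0.0017500418984015573, 0.03896487025806432, -0.5516388899785701], [-0.03896475070539938, 0.00010237024852991301, 0.9992405805024125, -1.1637369894336649], [0.0, 0.0, 0.0, 1.0]]}
wrist {'vfov': 60.541454986453985, 'cx': 323.47358230464135, 'cy': 194.53746417250096, 'world_to_cam': [[0.35893279884182777, 0.9333631444930384, -0.0006974364785761435, -0.6251907728844672], [-0.8926399998650638, 0.34305386162433393, -0.29241730226772344, 0.04041153366759878], [-0.2726922744715601, 0.10558072043087276, 0.9562905598806396, -0.38929630823575145], [0.0, 0.0, 0.0, 1.0]]}
```

View pics/top0.png

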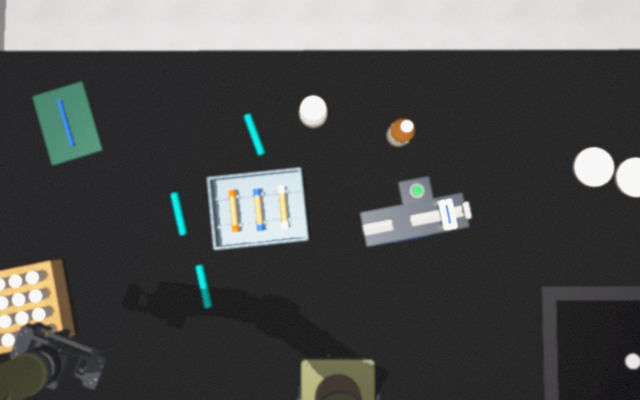

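View pics/scene0.png

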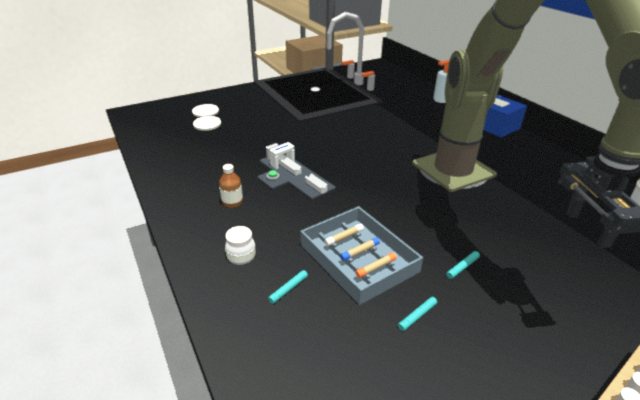

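View pics/wrist0.png

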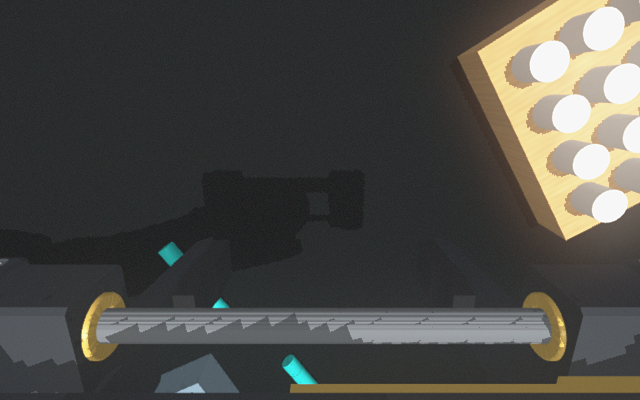

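The top view shows the tray at about (258,209), with the orange-capped tube leftmost at (235,211). The scanner is around (415,215), and its button is at (417,190). I'll zoom in for precise positions.

```bash
cat > h.py <<'E'
import numpy as np, cv2
from plant import get_state, vision, r
def pix2w(name,u,v,z,M=None):
    m=M or vision.camera_model(name); f=200/np.tan(np.radians(m["vfov"])/2)
    W=np.array(m["world_to_cam"]); R=W[:3,:3]; t=W[:3,3]
    d=R.T@np.array([(u-m["cx"])/f,-(v-m["cy"])/f,-1]); c=-R.T@t
    return c+d*(z-c[2])/d[2]
def w2pix(name,p,M=None):
    m=M or vision.camera_model(name); f=200/np.tan(np.radians(m["vfov"])/2)
    W=np.array(m["world_to_cam"]); c=W[:3,:3]@np.asarray(p,float)+W[:3,3]
    return np.array([m["cx"]+f*c[0]/-c[2], m["cy"]-f*c[1]/-c[2]])
E
python3 - <<'E'
from h import *
im=cv2.imread("pics/top0.png")
cv2.imwrite("pics/t_tray.png",cv2.resize(im[160:255,200:315],None,fx=6,fy=6,interpolation=cv2.INTER_CUBIC))
cv2.imwrite("pics/t_scan.png",cv2.resize(im[170:250,355:480],None,fx=6,fy=6,interpolation=cv2.INTER_CUBIC))
im=cv2.imread("pics/scene0.png")
cv2.imwrite("pics/s_scan.png",cv2.resize(im[135:200,250:340],None,fx=8,fy=8,interpolation=cv2.INTER_CUBIC))
E
```

```text
(no output)
```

View pics/t_tray.png

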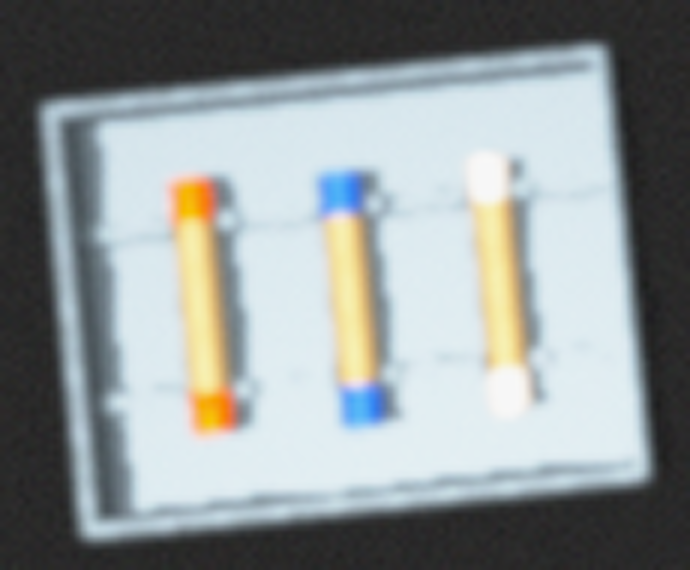

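View pics/t_scan.png

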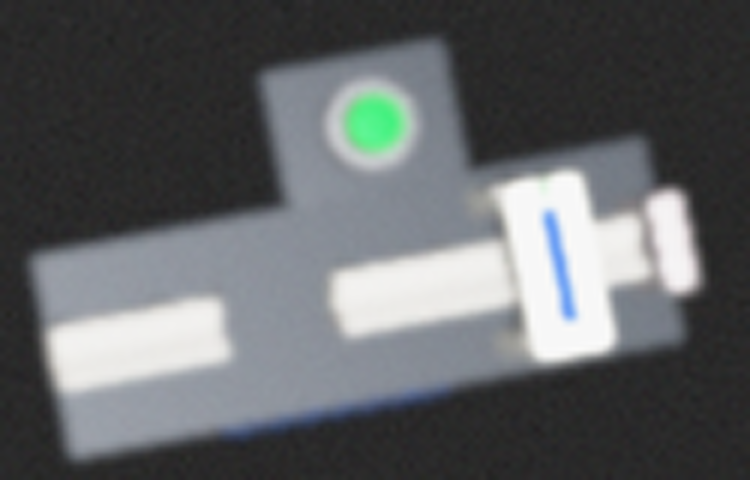

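View pics/s_scan.png

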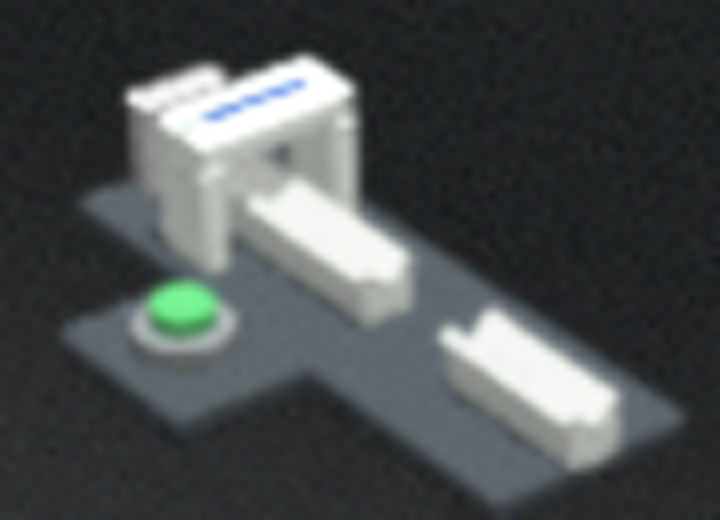

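```bash
python3 - <<'E'
from h import *
from scipy.optimize import least_squares
im=cv2.cvtColor(cv2.imread("pics/top0.png"),cv2.COLOR_BGR2HSV)
def cent(sl,lo,hi):
    m=cv2.inRange(im,lo,hi); k=np.zeros_like(m); k[sl]=m[sl]
    n,l,s,c=cv2.connectedComponentsWithStats(k); return [(c[i],s[i,4]) for i in range(1,n) if s[i,4]>8]
for nm,lo,hi in [("or",(3,200,150),(13,255,255)),("bl",(100,130,120),(125,255,255))]:
    for c,a in cent(np.s_[160:255,200:315],lo,hi): print(nm,c,a,pix2w("top",*c,0.036))
g=cent(np.s_[170:210,400:440],(50,100,100),(85,255,255));print("green",g,[pix2w("top",*c,0.035) for c,a in g])
def cp(U,V,ox,oy,s=6): return ((U+.5)/s-.5+ox,(V+.5)/s-.5+oy)
t=cp(192,180,200,160),cp(214,431,200,160)
P=[pix2w("top",*c,.038)[:2] for c in t]; print(P,np.linalg.norm(P[1]-P[0]),np.mean(P,0))
# tray corners top rim z=.05
tc=[cp(*x,200,160) for x in[(42,103),(607,43),(652,482),(84,540)]]
Pt=np.array([pix2w("top",*c,.05)[:2] for c in tc]); print("tray",Pt,Pt.mean(0),[np.linalg.norm(Pt[i]-Pt[i-1]) for i in range(4)])
# scanner fit: local (x rel stop face, y, world z), px
obs=[]
def add(l,U,V): obs.append((l,cp(U,V,355,170)))
obs.append(((-.110,.080,.035),g[0][0]))
# rails: gap centre -172; rails -280..-200 ; -145..0 ; half width 15, z .038
add((-.280,.015,.038),46,331); add((-.280,-.015,.038),64,392)
add((-.200,.015,.038),219,297); add((-.200,-.015,.038),231,358)
add((-.145,.015,.038),331,271); add((-.145,-.015,.038),345,337)
add((-.0695,.040,.075),500,187);add((-.0345,.040,.075),582,172);add((-.0695,-.040,.075),533,362);add((-.0345,-.040,.075),616,347)
def w(p,l): c,s=np.cos(p[2]),np.sin(p[2]); return [p[0]+c*l[0]-s*l[1],p[1]+s*l[0]+c*l[1],l[2]]
M=vision.camera_model("top")
f=lambda p:np.concatenate([w2pix("top",w(p,l),M)-o for l,o in obs])
for s0 in [(.55,-.2,-1.4)]:
    R=least_squares(f,s0,loss="soft_l1");print(R.x,R.cost);print(R.fun.reshape(-1,2).round(2))
E
```

```text
bl [256.58823529 191.5       ] 34 [0.57977201 0.22561554 0.036     ]
bl [260.51724138 227.10344828] 29 [0.47990526 0.21421752 0.036     ]
green [(array([417., 190.]), np.int32(69))] [array([ 0.58327194, -0.22528511,  0.035     ])]
[array([0.58515123, 0.29547189]), array([0.46804517, 0.28448302])] 0.11762050985697163 [0.5265982  0.28997746]
tray [[0.62017283 0.36266148]
 [0.64761639 0.10099535]
 [0.44465911 0.08032239]
 [0.41851859 0.34158084]] [0.53274173 0.22139002] [np.float64(0.20275311670207397), np.float64(0.26310133774212413), np.float64(0.20400742567023514), np.float64(0.26256295100213795)]
[ 0.52534131 -0.34908393 -1.37948461] 1.2914412589922628
[[ 0.21  0.11]
 [ 0.33 -0.29]
 [-0.56  0.1 ]
 [-0.45 -0.12]
 [-0.32  0.26]
 [ 0.15  0.44]
 [-0.04 -0.02]
 [ 0.51 -0.04]
 [-0.52 -0.02]
 [ 1.02 -0.2 ]
 [-0.14 -0.18]]
```

```bash
cat >> h.py <<'E'
from scipy.spatial.transform import Rotation as Ro
def plan(p,yaw):
    s=get_state(); R0=Ro.from_quat(s["eef_rot"]); 
    X=np.array([np.cos(yaw),np.sin(yaw),0]);Z=np.array([0,0,-1.]);Y=np.cross(Z,X)
    Rt=Ro.from_matrix(np.stack([X,Y,Z],1))
    d=R0.inv().apply(np.asarray(p)-s["tool_pos"])/.3; w=(R0.inv()*Rt).as_rotvec()/np.pi
    print("t",s["clock"],"pos",s["tool_pos"].round(4),"F",s["contact_force"].round(2),"op",round(s["opening"]*88,1),"q7",s["q"][6].round(2))
    print("delta",d.round(4),"turn",w.round(4), "rows",np.linalg.norm(d)*300/62.5,np.linalg.norm(w)*180/10.7)
SP=(0.52534,-0.34908,-1.37948)
def scan(x,y,z):
    c,s=np.cos(SP[2]),np.sin(SP[2]); return [SP[0]+c*x-s*y,SP[1]+s*x+c*y,z]
E
python3 - <<'E'
from h import *
plan([.526,.2905,.22],.102+np.pi/2)
W=vision.camera_model("wrist")["world_to_cam"];W=np.array(W);c=-W[:3,:3].T@W[:3,3]
s=get_state();print("cam in tool",Ro.from_quat(s["eef_rot"]).inv().apply(c-s["tool_pos"]))
print("bottle",pix2w("top",399,138,0.0),pix2w("top",407,126,.13),"jar",pix2w("top",313,110,.075))
for x in [(-.172,0,.042),(-.11,.08,.03),(-.12,0,.04)]:print(scan(*x))
E
```

```text
t 0.15 pos [0.2241 0.583  0.2571] F [ 0.3  -1.02 -0.  ] op 88.1 q7 -0.22
delta [-0.549   1.2891  0.1246] turn [-1.000e-04  4.000e-04 -1.492e-01] rows 6.752147776137821 2.5101955452616087
cam in tool [ 0.00081643 -0.07505477 -0.12668229]
bottle [ 0.73742309 -0.18314964  0.        ] [ 0.74333944 -0.17794295  0.13      ] jar [0.80027933 0.0664723  0.075     ]
[np.float64(0.4926339644509573), np.float64(-0.18021817708355525), 0.042]
[np.float64(0.5829637321100052), np.float64(-0.22587486415853286), 0.03]
[np.float64(0.5025218356634585), np.float64(-0.23126942587224786), 0.04]
```

Request:
play_rows([
  [[0, -0.1, 0.19, 0.02, 0, 0, -0.05], [0, -0.19, 0.38, 0.04, 0, 0, -0.1], [0, -0.28, 0.58, 0.06, 0, 0, -0.149], [0, -0.36, 0.77, 0.08, 0, 0, -0.149], [0, -0.43, 0.96, 0.1, 0, 0, -0.149]],
], force=15)

```text
clock: 0.78
tool_pos: [0.444, 0.361, 0.2275]
eef_rot: [0.67, 0.742, -0.001, 0.0]
contact_force: [0.8, 1.2, -0.2]
opening: 0.501
```

```bash
python3 - <<'E'
from h import *
plan([.526,.2905,.2],.102+np.pi/2)
E
```

```text
t 0.775 pos [0.444  0.361  0.2275] F [ 0.82  1.21 -0.21] op 44.1 q7 0.6
delta [-0.2612  0.2483  0.0919] turn [-0.0003  0.0004 -0.0002] rows 1.7852804449210824 0.008790083987612758
```

Request:
play_rows([
  [[0, -0.13, 0.124, 0.046, 0, 0, 0], [0, -0.261, 0.248, 0.092, 0, 0, 0], [0, -0.261, 0.248, 0.092, 0, 0, 0], [0, -0.261, 0.248, 0.092, 0, 0, 0]],
])

```text
clock: 1.27
tool_pos: [0.5253, 0.291, 0.1998]
eef_rot: [0.67, 0.742, -0.001, -0.0]
contact_force: [0.9, 1.0, 0.6]
opening: 0.499
```

```bash
python3 - <<'E'
from h import *
M=vision.camera_model("wrist"); im=vision.snapshot("wrist")[:,:,::-1]; cv2.imwrite("pics/w1.png",im)
import pickle; pickle.dump(M,open("w1.pkl","wb"))
hs=cv2.cvtColor(np.ascontiguousarray(im),cv2.COLOR_BGR2HSV)
m=cv2.inRange(hs,(3,190,90),(13,255,255));n,l,s,c=cv2.connectedComponentsWithStats(m)
for i in range(1,n):
    if s[i,4]>60: print(c[i],s[i],pix2w("wrist",*c[i],.036,M))
print(w2pix("wrist",[.526,.2905,.03],M))
plan([.526,.2905,.03],.102+np.pi/2)
E
```

```text
[322.18235179 178.32274919]
t 1.325 pos [0.5248 0.2919 0.2001] F [0.27 0.87 0.9 ] op 44.0 q7 0.77
delta [-0.0051  0.0042  0.5669] turn [-0.0005  0.      0.0005] rows 2.7212459277514376 0.011256326661264261
```

View pics/w1.png

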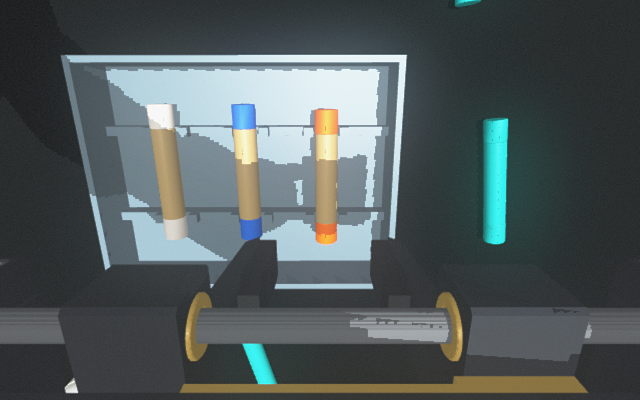

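```bash
python3 - <<'E'
from h import *
import pickle; M=pickle.load(open("w1.pkl","rb"))
for u,v,z in [(326.7,122,.036),(326,232,.036),(327,109,.038),(326,243,.030),(326,241,.035)]: print(pix2w("wrist",u,v,z,M))
for d in(-.06,.06):
  print(w2pix("wrist",[.526+d*np.cos(.102),.2905+d*np.sin(.102),.03],M))
E
```

```text
[0.47602353 0.28928296 0.036     ]
[0.5745856 0.2989171 0.036    ]
[0.46544036 0.28840751 0.038     ]
[0.58831551 0.30038436 0.03      ]
[0.58398822 0.29989935 0.035     ]
[322.04545602 109.06872666]
[322.30445079 240.0912566 ]
```

The wrist view shows the orange tube as column 326, rows 109–243, midway between the fingers. It puts the centre at (0.526, 0.294); the top view gave (0.526, 0.291). These agree within the jaw clearance, so I'll descend.

Request:
play_rows([
  [[0, 0.001, 0.004, 0.19, 0, 0, 0], [0, 0.001, 0.004, 0.36, 0, 0, 0], [0, 0.001, 0.004, 0.5, 0, 0, 0], [0, 0.001, 0.004, 0.567, 0, 0, 0], [0, 0.001, 0.004, 0.567, 0, 0, 0]],
])

```text
clock: 1.95
tool_pos: [0.5247, 0.2932, 0.0295]
eef_rot: [0.669, 0.743, -0.001, -0.001]
contact_force: [0.3, 0.8, -0.1]
opening: 0.503
```

Request:
play_rows([
  [[1, 0, 0, 0, 0, 0, 0], [1, 0, 0, 0, 0, 0, 0], [1, 0, 0, 0, 0, 0, 0], [1, 0, 0, 0, 0, 0, 0], [1, 0, 0, 0, 0, 0, 0]],
], force=15)

```text
clock: 2.58
tool_pos: [0.5254, 0.2936, 0.0306]
eef_rot: [0.669, 0.743, -0.0, -0.001]
contact_force: [-0.6, -0.1, 6.7]
opening: 0.217
```

```bash
python3 - <<'E'
from h import *
plan([.526,.2905,.03],.102+np.pi/2)
cv2.imwrite("pics/w2.png",vision.snapshot("wrist")[:,:,::-1])
E
```

```text
t 2.575 pos [0.5254 0.2936 0.0306] F [-0.61 -0.11  6.66] op 19.1 q7 0.67
delta [-0.0105  0.0008  0.0021] turn [-0.0004 -0.0002  0.001 ] rows 0.0516991701005481 0.017558805791244574
```

View pics/w2.png

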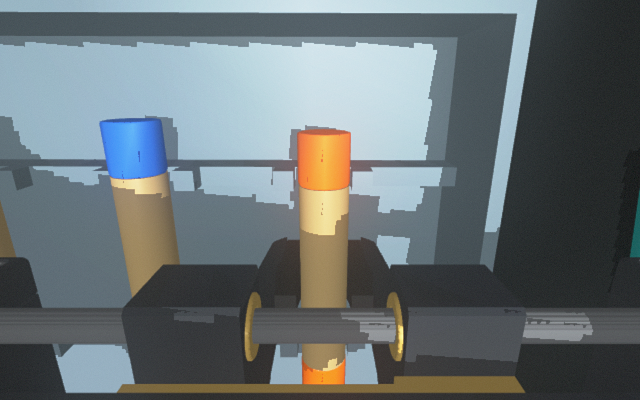

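Gripped: the opening is 19 mm, the orange cap is at (324,160) and the tube lies straight between the pads. I'll lift it.

Request:
play_rows([
  [[1, 0, 0, -0.04, 0, 0, 0], [1, 0, 0, -0.2, 0, 0, 0], [1, 0, 0, -0.4, 0, 0, 0], [1, 0, 0, -0.6, 0, 0, 0], [1, 0, 0, -0.6, 0, 0, 0]],
], force=20)

```text
clock: 3.25
tool_pos: [0.5279, 0.2954, 0.2162]
eef_rot: [0.669, 0.743, 0.005, 0.001]
contact_force: [0.7, -1.0, -0.9]
opening: 0.213
```

```bash
python3 - <<'E'
from h import *
M=vision.camera_model("wrist");s=get_state()
im=vision.snapshot("wrist")[:,:,::-1];cv2.imwrite("pics/w3.png",im)
R=Ro.from_quat(s["eef_rot"]); 
for y in(-.06,-.04,.04,.06):
  for z in (0,-.01): print(y,z,w2pix("wrist",s["tool_pos"]+R.apply([0,y,z]),M))
plan(scan(-.172,0,.2),SP[2]+np.pi/2)
E
```

```text
-0.06 0 [322.01676183 131.65160708]
-0.06 -0.01 [321.91801062 135.11798046]
-0.04 0 [322.10706899 184.37953605]
-0.04 -0.01 [322.02016299 191.82204826]
0.04 0 [322.39994644 355.38283836]
0.04 -0.01 [322.34636133 372.89247132]
0.06 0 [322.45981653 390.33937851]
0.06 -0.01 [322.41210116 409.38419444]
t 3.3 pos [0.5266 0.294  0.2133] F [-0.23 -0.29 -0.86] op 18.3 q7 0.77
delta [-1.5605 -0.2776  0.0393] turn [ 2.000e-04 -1.400e-03  4.724e-01] rows 7.610232575824262 7.946701624195065
```

View pics/w3.png

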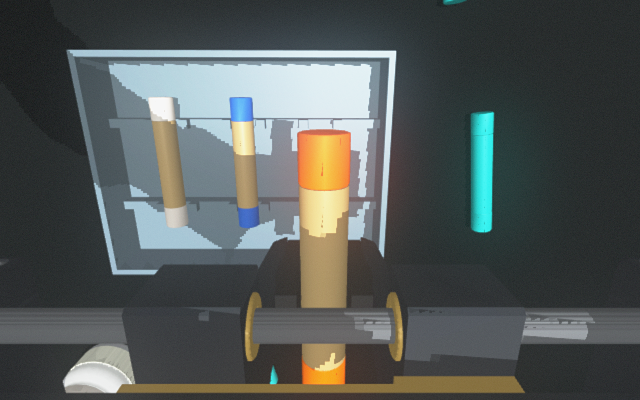

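The far cap end is at row 131, against 131–135 predicted for a centred tube, so the tube is centred in the hand within about 1 mm. Next I'll carry it to above the groove gap.

Request:
play_rows([
  [[1, -0.15, -0.03, 0, 0, 0, 0.055], [1, -0.35, -0.06, 0, 0, 0, 0.11], [1, -0.55, -0.1, 0, 0, 0, 0.165], [1, -0.75, -0.13, 0, 0, 0, 0.22], [1, -0.93, -0.16, 0, 0, 0, 0.275]],
])

```text
clock: 3.92
tool_pos: [0.5064, 0.0088, 0.2112]
eef_rot: [0.92, 0.392, 0.0, -0.001]
contact_force: [0.6, 0.3, 0.5]
opening: 0.212
```

```bash
python3 - <<'E'
from h import *
plan(scan(-.172,0,.2),SP[2]+np.pi/2)
E
```

```text
t 3.925 pos [0.5064 0.0088 0.2112] F [0.62 0.31 0.48] op 18.7 q7 0.52
delta [-0.486   0.4039  0.0361] turn [-6.000e-04 -1.000e-04  1.953e-01] rows 3.038155565248238 3.2855728445329806
```

Request:
play_rows([
  [[1, -0.14, 0.12, 0, 0, 0, 0.055], [1, -0.3, 0.25, 0.01, 0, 0, 0.11], [1, -0.44, 0.37, 0.03, 0, 0, 0.165], [1, -0.486, 0.404, 0.036, 0, 0, 0.195], [1, -0.486, 0.404, 0.036, 0, 0, 0.195]],
])

```text
clock: 4.55
tool_pos: [0.4915, -0.1806, 0.199]
eef_rot: [0.995, 0.095, -0.001, -0.001]
contact_force: [0.4, -0.2, -0.5]
opening: 0.213
```

```bash
python3 - <<'E'
from h import *
M=vision.camera_model("wrist");s=get_state()
im=vision.snapshot("wrist")[:,:,::-1];cv2.imwrite("pics/w4.png",im)
import pickle; pickle.dump(M,open("w4.pkl","wb"))
plan(scan(-.172,0,.06),SP[2]+np.pi/2)
for n,l in dict(l1=(-.28,.015,.038),l2=(-.28,-.015,.038),a1=(-.2,.015,.038),a2=(-.2,-.015,.038),b1=(-.145,.015,.038),b2=(-.145,-.015,.038),btn=(-.11,.08,.035),br1=(-.0695,.04,.075),br2=(-.0695,-.04,.075)).items(): print(n,w2pix("wrist",scan(*l),M).round(1))
E
```

```text
t 4.6 pos [ 0.4922 -0.1787  0.1993] F [ 1.31  0.34 -0.2 ] op 18.8 q7 0.42
delta [0.0012 0.0068 0.4642] turn [-0.0012  0.0005  0.0011] rows 2.2283482820819773 0.029041117564743396
l1 [343.4  47.4]
l2 [304.8  47.4]
a1 [341.9 149.9]
a2 [306.4 149.9]
b1 [341.  211.3]
b2 [307.3 211.3]
btn [410.4 245.8]
br1 [371.2 309.7]
br2 [277.1 309.6]
```

View pics/w4.png

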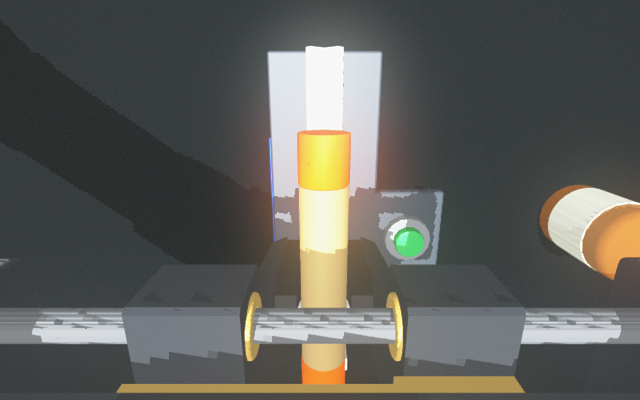

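The rail end is at columns 306–343, row 46, against a prediction of 305–343, 47. The button is at (409,241), against (410,246). So the scanner sits about 2.5 mm further towards +y than the top camera says, which matches the bias seen on the tube. Laterally it is aligned, so I'll descend.

Request:
play_rows([
  [[1, 0.001, 0, 0.15, 0, 0, 0], [1, 0.001, 0, 0.3, 0, 0, 0], [1, 0.001, 0, 0.4, 0, 0, 0], [1, 0.001, 0, 0.455, 0, 0, 0], [1, 0.001, 0, 0.455, 0, 0, 0]],
])

```text
clock: 5.22
tool_pos: [0.4921, -0.1765, 0.0621]
eef_rot: [0.995, 0.099, -0.002, -0.003]
contact_force: [0.3, 0.0, -0.6]
opening: 0.212
```

```bash
sed -i 's/^SP=.*/SP=(0.52534,-0.34658,-1.37948)/' h.py; python3 - <<'E'
from h import *
plan(scan(-.172,0,.0425),SP[2]+np.pi/2)
M=vision.camera_model("wrist")
for n,l in dict(l1=(-.28,.015,.038),l2=(-.28,-.015,.038)).items(): print(n,w2pix("wrist",scan(*l),M).round(1))
cv2.imwrite("pics/w5.png",vision.snapshot("wrist")[:,:,::-1])
cv2.imwrite("pics/s5.png",cv2.resize(vision.snapshot("scene")[100:230,200:400,::-1],None,fx=4,fy=4,interpolation=cv2.INTER_CUBIC))
E
```

```text
t 5.225 pos [ 0.4921 -0.1765  0.0621] F [ 0.31  0.03 -0.6 ] op 18.7 q7 0.41
delta [0.001  0.0047 0.0655] turn [-0.0018  0.0009  0.002 ] rows 0.31511346767374177 0.04752367888783163
l1 [361.3   9.7]
l2 [285.6   9.2]
```

View pics/w5.png

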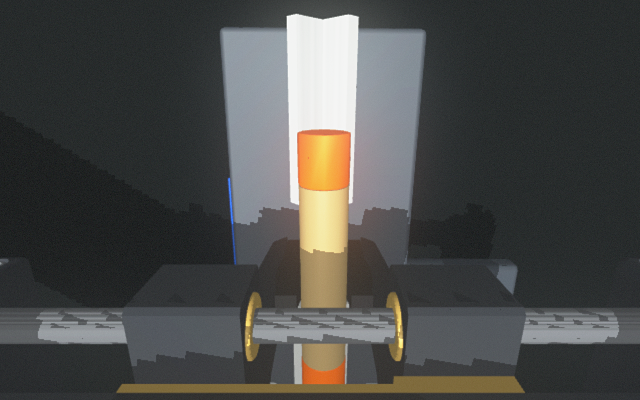

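View pics/s5.png

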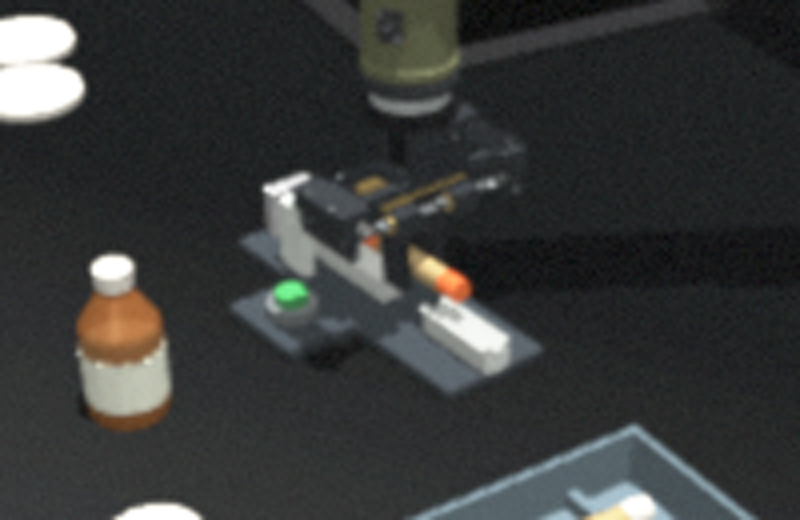

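Request:
play_rows([
  [[1, 0.001, 0.002, 0.03, 0, 0, 0], [1, 0.001, 0.002, 0.055, 0, 0, 0], [1, 0.001, 0.002, 0.062, 0, 0, 0], [1, 0.001, 0.002, 0.062, 0, 0, 0]],
])

```text
clock: 5.82
tool_pos: [0.4931, -0.1782, 0.0449]
eef_rot: [0.995, 0.098, -0.001, -0.002]
contact_force: [0.5, 0.6, -0.7]
opening: 0.209
```

```bash
python3 - <<'E'
from h import *
plan(scan(-.172,0,.0418),SP[2]+np.pi/2)
E
```

```text
t 5.825 pos [ 0.4931 -0.1782  0.0449] F [ 0.53  0.58 -0.67] op 18.4 q7 0.41
delta [-0.0011 -0.0017  0.0103] turn [-0.0012  0.0003  0.0015] rows 0.05014896873925211 0.03238693367210776
```

Request:
play_rows([
  [[1, 0, 0, 0.005, 0, 0, 0], [1, 0, 0, 0.01, 0, 0, 0], [1, 0, 0, 0.01, 0, 0, 0]],
])

```text
clock: 6.2
tool_pos: [0.4922, -0.1785, 0.043]
eef_rot: [0.995, 0.098, -0.001, -0.002]
contact_force: [-3.8, 0.5, 11.7]
opening: 0.218
```

Contact at 43 mm with about 12 N upward, so the tube is seated in the V. I'll release it gently.

Request:
play_rows([
  [[0.45, 0, 0, -0.001, 0, 0, 0], [0.3, 0, 0, -0.001, 0, 0, 0], [0.2, 0, 0, -0.001, 0, 0, 0]],
])

```text
clock: 6.58
tool_pos: [0.4924, -0.1784, 0.0432]
eef_rot: [0.995, 0.098, -0.001, -0.002]
contact_force: [-0.3, 0.2, 0.0]
opening: 0.397
```

Request:
play_rows([
  [[0.2, 0, 0, -0.05, 0, 0, 0], [0.2, 0, 0, -0.15, 0, 0, 0], [0.2, 0, 0, -0.3, 0, 0, 0], [0.2, 0, 0, -0.3, 0, 0, 0]],
])

```text
clock: 7.08
tool_pos: [0.4946, -0.1794, 0.1367]
eef_rot: [0.995, 0.097, 0.002, -0.0]
contact_force: [1.2, 0.7, 0.3]
opening: 0.401
```

```bash
python3 - <<'E'
from h import *
plan(scan(-.172-.085,0,.10),SP[2]+np.pi/2)
M=vision.camera_model("wrist")
cv2.imwrite("pics/w6.png",vision.snapshot("wrist")[:,:,::-1])
for x in(-.232,-.112):
  for z in(.042,.052):print(x,z,w2pix("wrist",scan(x,0,z),M).round(1))
print(w2pix("wrist",scan(-.28,.015,.038),M),w2pix("wrist",scan(-.28,-.015,.038),M))
cv2.imwrite("pics/s6.png",cv2.resize(vision.snapshot("scene")[100:230,200:400,::-1],None,fx=4,fy=4,interpolation=cv2.INTER_CUBIC))
E
```

```text
t 7.075 pos [ 0.4946 -0.1794  0.1367] F [1.21 0.67 0.34] op 35.2 q7 0.42
delta [-0.0046 -0.2902  0.1225] turn [-0.0001 -0.0014  0.0012] rows 1.5119819164355084 0.031699681437939276
-0.232 0.042 [319.1 113.2]
-0.232 0.052 [319.  114.3]
-0.112 0.042 [319.2 281.4]
-0.112 0.052 [319.1 289. ]
[344.12078662  30.88237687] [294.13991686  30.65037657]
```

View pics/w6.png

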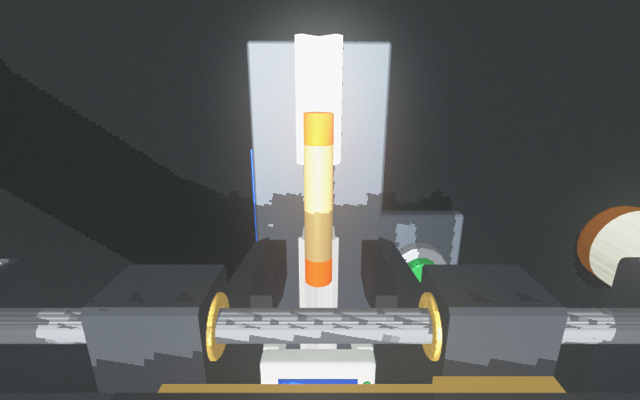

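View pics/s6.png

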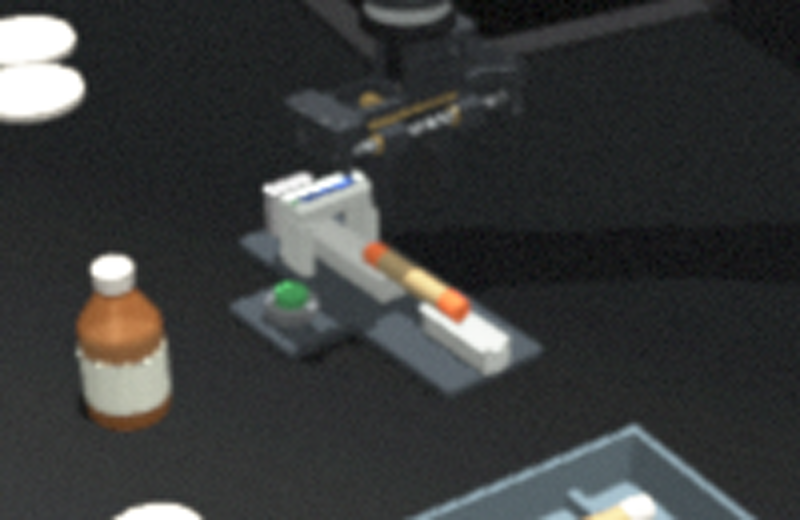

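The tube rests straight on both rails. Its ends are at rows 112 and 286, matching the prediction of 114 and 289. I'll close the fingers and move behind the rear end.

Request:
play_rows([
  [[1, -0.003, -0.14, 0, 0, 0, 0], [1, -0.004, -0.29, 0.05, 0, 0, 0], [1, -0.004, -0.29, 0.12, 0, 0, 0], [1, -0.004, -0.29, 0.12, 0, 0, 0]],
])

```text
clock: 7.68
tool_pos: [0.4731, -0.0928, 0.0965]
eef_rot: [0.995, 0.098, -0.003, -0.002]
contact_force: [0.3, 0.3, 0.4]
opening: 0.006
```

```bash
python3 - <<'E'
from h import *
plan(scan(-.172-.085,0,.0615),SP[2]+np.pi/2)
E
```

```text
t 7.675 pos [ 0.4731 -0.0928  0.0965] F [0.34 0.25 0.37] op 0.5 q7 0.29
delta [0.0106 0.0074 0.1166] turn [-0.0014  0.0016  0.0017] rows 0.5629734599015842 0.045968292452863754
```

Request:
play_rows([
  [[1, 0.008, 0, 0.05, 0, 0, 0], [1, 0.008, 0, 0.1, 0, 0, 0], [1, 0.008, 0, 0.115, 0, 0, 0], [1, 0.008, 0, 0.115, 0, 0, 0]],
])

```text
clock: 8.18
tool_pos: [0.475, -0.0925, 0.0616]
eef_rot: [0.995, 0.098, -0.003, -0.002]
contact_force: [-0.2, 0.0, -0.5]
opening: 0.006
```

```bash
python3 - <<'E'
from h import *
plan(scan(-.120-.012,0,.0615),SP[2]+np.pi/2)
plan(scan(-.120-.009,0,.0615),SP[2]+np.pi/2)
cv2.imwrite("pics/w7.png",vision.snapshot("wrist")[:,:,::-1])
E
```

```text
t 8.175 pos [ 0.475  -0.0925  0.0616] F [-0.15  0.01 -0.49] op 0.5 q7 0.29
delta [ 0.0017  0.4236 -0.0017] turn [-0.0015  0.0019  0.0016] rows 2.0330859085291637 0.048057355782944025
t 8.175 pos [ 0.475  -0.0925  0.0616] F [-0.15  0.01 -0.49] op 0.5 q7 0.29
delta [ 0.0016  0.4336 -0.0018] turn [-0.0015  0.0019  0.0016] rows 2.0810840510287894 0.048057355782944025
```

View pics/w7.png

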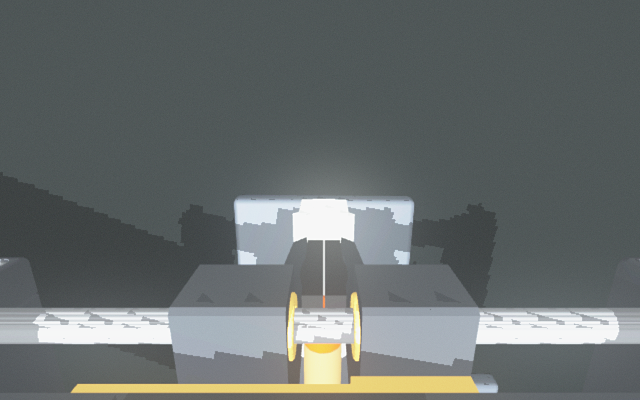

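The closed fingers are centred over the groove, with the orange cap just ahead of them at (323,360). I'll push in slow steps.

Request:
play_rows([
  [[1, 0, 0.03, 0, 0, 0, 0], [1, 0, 0.06, 0, 0, 0, 0], [1, 0, 0.09, 0, 0, 0, 0], [1, 0.001, 0.12, 0, 0, 0, 0], [1, 0.001, 0.15, 0, 0, 0, 0]],
])

```text
clock: 8.85
tool_pos: [0.4841, -0.1372, 0.0617]
eef_rot: [0.995, 0.098, -0.003, -0.002]
contact_force: [-0.8, 0.7, 0.7]
opening: 0.005
```

Request:
play_rows([
  [[1, 0, 0.03, 0, 0, 0, 0], [1, 0, 0.06, 0, 0, 0, 0], [1, 0, 0.09, 0, 0, 0, 0], [1, 0, 0.12, 0, 0, 0, 0], [1, 0, 0.15, 0, 0, 0, 0]],
])

```text
clock: 9.48
tool_pos: [0.4927, -0.1818, 0.0615]
eef_rot: [0.995, 0.098, -0.003, -0.002]
contact_force: [-1.3, 1.2, -0.1]
opening: 0.005
```

```bash
python3 - <<'E'
from h import *
plan(scan(-.120-.009,0,.0615),SP[2]+np.pi/2)
E
```

```text
t 9.475 pos [ 0.4927 -0.1818  0.0615] F [-1.28  1.23 -0.09] op 0.4 q7 0.4
delta [ 0.0018  0.13   -0.0007] turn [-0.0016  0.002   0.0015] rows 0.6238554856559444 0.04954137388529086
```

Request:
play_rows([
  [[1, 0, 0.025, 0, 0, 0, 0], [1, 0.001, 0.05, 0, 0, 0, 0], [1, 0.001, 0.075, 0, 0, 0, 0], [1, 0.001, 0.095, 0, 0, 0, 0], [1, 0.001, 0.105, 0, 0, 0, 0]],
])

```text
clock: 10.1
tool_pos: [0.4992, -0.2131, 0.0613]
eef_rot: [0.995, 0.098, -0.003, -0.002]
contact_force: [-1.1, 0.9, 0.4]
opening: 0.005
```

```bash
python3 - <<'E'
from h import *
plan(scan(-.120-.009,0,.0615),SP[2]+np.pi/2)
cv2.imwrite("pics/s8.png",cv2.resize(vision.snapshot("scene")[100:230,200:400,::-1],None,fx=4,fy=4,interpolation=cv2.INTER_CUBIC))
E
```

```text
t 10.1 pos [ 0.4992 -0.2131  0.0613] F [-1.12  0.9   0.42] op 0.4 q7 0.43
delta [ 0.001   0.0234 -0.0006] turn [-0.0015  0.002   0.0014] rows 0.11253986311018249 0.04827625912737481
```

View pics/s8.png

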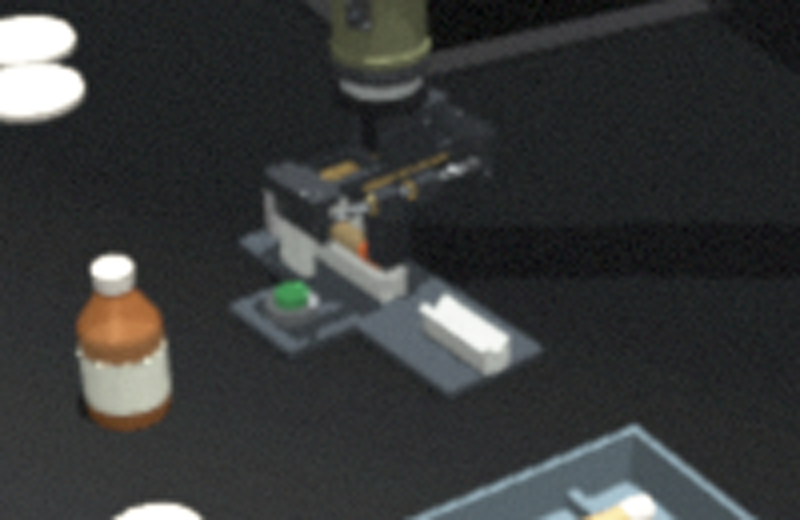

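The tube is passing under the bridge with the fingers just behind it. About 7 mm are left, so I'll take small steps and watch the force.

Request:
play_rows([
  [[1, 0, 0.006, 0, 0, 0, 0], [1, 0, 0.011, 0, 0, 0, 0], [1, 0, 0.016, 0, 0, 0, 0]],
])

```text
clock: 10.52
tool_pos: [0.5002, -0.2181, 0.0613]
eef_rot: [0.995, 0.098, -0.003, -0.002]
contact_force: [-1.5, 0.1, 0.2]
opening: 0.009
```

Request:
play_rows([
  [[1, 0, 0.004, 0, 0, 0, 0], [1, 0, 0.007, 0, 0, 0, 0], [1, 0, 0.007, 0, 0, 0, 0]],
])

```text
clock: 10.9
tool_pos: [0.5007, -0.2202, 0.0613]
eef_rot: [0.995, 0.098, -0.003, -0.002]
contact_force: [-0.1, 0.2, 0.5]
opening: 0.008
```

Request:
play_rows([
  [[1, 0, 0.004, 0, 0, 0, 0], [1, 0, 0.007, 0, 0, 0, 0], [1, 0, 0.007, 0, 0, 0, 0]],
])

```text
clock: 11.28
tool_pos: [0.5008, -0.2209, 0.0612]
eef_rot: [0.995, 0.098, -0.004, -0.003]
contact_force: [-2.6, 4.8, 2.2]
opening: 0.003
```

Request:
play_rows([
  [[1, 0, 0.004, 0, 0, 0, 0], [1, 0, 0.008, 0, 0, 0, 0], [1, 0, 0.008, 0, 0, 0, 0]],
])

```text
clock: 11.65
tool_pos: [0.5009, -0.221, 0.0611]
eef_rot: [0.995, 0.099, -0.004, -0.004]
contact_force: [-1.3, 6.9, 3.2]
opening: 0.006
```

```bash
python3 - <<'E'
from h import *
plan(scan(-.120-.009,0,.0615),SP[2]+np.pi/2)
E
```

```text
t 11.65 pos [ 0.5009 -0.221   0.0611] F [-1.33  6.93  3.19] op 0.6 q7 0.45
delta [ 0.0004 -0.0036 -0.0011] turn [-0.0031  0.0023  0.0022] rows 0.018362277701886424 0.07466958603507602
```

The fingers stalled at about 7 N, within 1 mm of the predicted home position. I'll back off, lift and look.

Request:
play_rows([
  [[1, 0, -0.02, 0, 0, 0, 0], [1, 0, -0.06, 0, 0, 0, 0], [1, 0, -0.1, -0.1, 0, 0, 0], [1, 0, -0.1, -0.3, 0, 0, 0], [1, 0, -0.1, -0.45, 0, 0, 0]],
])

```text
clock: 12.28
tool_pos: [0.4966, -0.1927, 0.1985]
eef_rot: [0.995, 0.099, -0.003, -0.004]
contact_force: [1.3, -0.4, 0.2]
opening: 0.007
```

```bash
python3 - <<'E'
from h import *
plan(scan(-.11,.08,.12),SP[2])
M=vision.camera_model("wrist")
cv2.imwrite("pics/w9.png",vision.snapshot("wrist")[:,:,::-1])
for l in [(-.12,0,.042),(-.12,0,.052),(0,0,.056),(-.11,.08,.03),(-.145,.015,.038),(-.2,.015,.038)]:print(l,w2pix("wrist",scan(*l),M).round(1))
cv2.imwrite("pics/s9.png",cv2.resize(vision.snapshot("scene")[100:230,200:400,::-1],None,fx=4,fy=4,interpolation=cv2.INTER_CUBIC))
im=vision.snapshot("top");cv2.imwrite("pics/t9.png",cv2.resize(im[170:250,355:480,::-1],None,fx=6,fy=6,interpolation=cv2.INTER_CUBIC))
E
```

```text
t 12.275 pos [ 0.4966 -0.1927  0.1985] F [ 1.27 -0.43  0.21] op 0.6 q7 0.43
delta [0.2635 0.159  0.2587] turn [-0.0006  0.0035  0.5022] rows 1.9301307527545917 8.449154249572533
(-0.12, 0, 0.042) [321.9 224.3]
(-0.12, 0, 0.052) [321.8 228.5]
(0, 0, 0.056) [321.1 348.1]
(-0.11, 0.08, 0.03) [408.2 230.3]
(-0.145, 0.015, 0.038) [339.2 196.1]
(-0.2, 0.015, 0.038) [340.5 132.7]
```

View pics/w9.png

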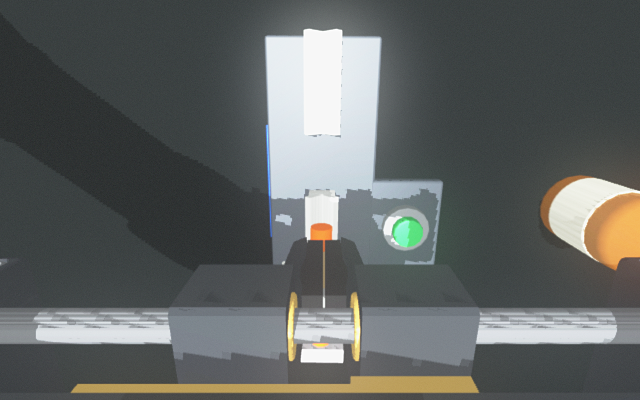

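View pics/s9.png

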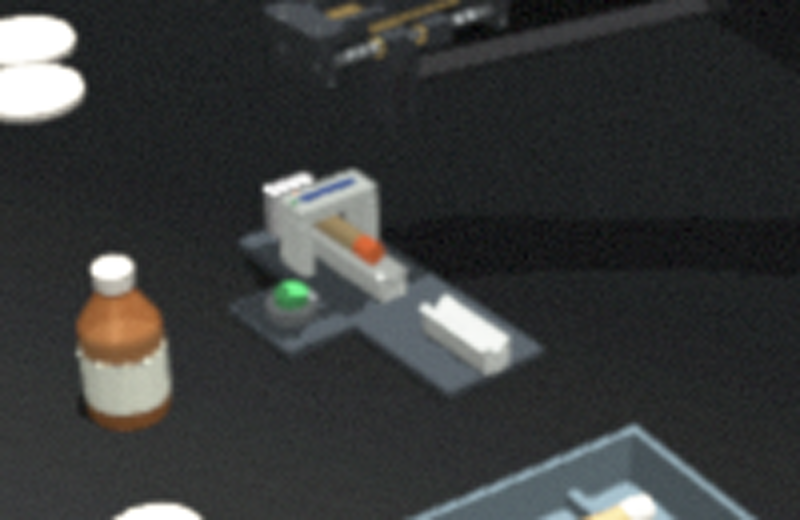

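View pics/t9.png

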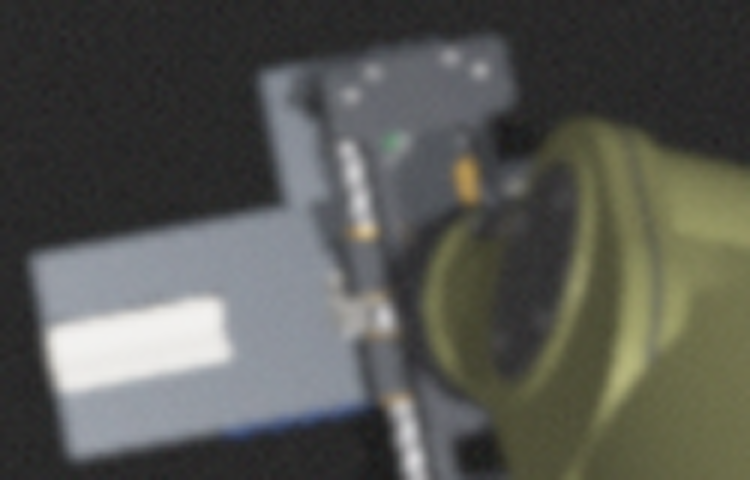

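```bash
python3 - <<'E'
import cv2
im=cv2.imread("pics/w9.png");cv2.imwrite("pics/w9z.png",cv2.resize(im[120:245,250:450],None,fx=4,fy=4,interpolation=cv2.INTER_NEAREST))
E
```

```text
(no output)
```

View pics/w9z.png

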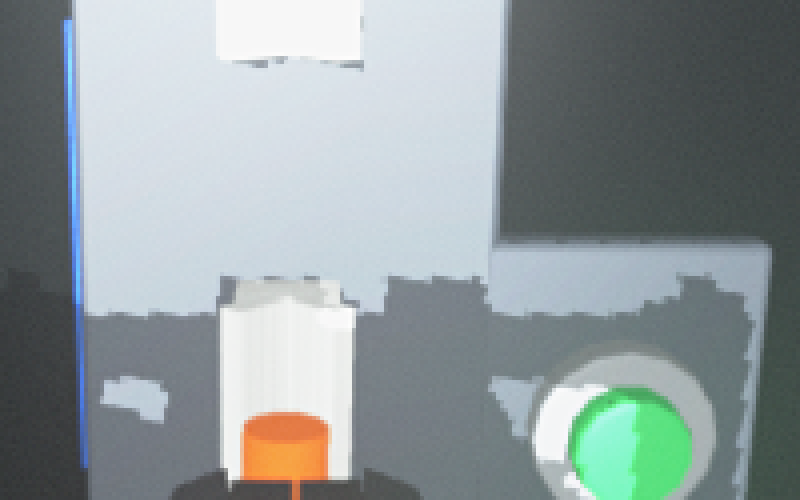

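The tube's rear end is at (320,227), at or about 2 mm past the predicted home of (322,224), so it is against the stop. The button is at (408,231), as predicted. Next I'll move above the button, keeping the same orientation so the body clears the bottle by about 30 mm.

```bash
python3 - <<'E'
from h import *
plan(scan(-.111,.08,.08),SP[2]+np.pi/2)
E
```

```text
t 12.425 pos [ 0.4977 -0.1933  0.1986] F [ 0.19  0.09 -0.52] op 0.8 q7 0.43
delta [0.2598 0.1533 0.3939] turn [-0.002   0.0007  0.0021] rows 2.38175878407008 0.05007131964142422
```

Request:
play_rows([
  [[1, 0.13, 0.077, 0, 0, 0, 0], [1, 0.26, 0.154, 0, -0.002, 0, 0.002], [1, 0.26, 0.154, 0.15, -0.002, 0, 0.002], [1, 0.26, 0.154, 0.32, -0.002, 0, 0.002], [1, 0.26, 0.154, 0.394, -0.002, 0, 0.002]],
])

```text
clock: 13.05
tool_pos: [0.58, -0.2215, 0.0752]
eef_rot: [0.995, 0.096, -0.005, -0.001]
contact_force: [0.6, 0.3, 0.6]
opening: 0.009
```

```bash
python3 - <<'E'
from h import *
plan(scan(-.111,.08,.06),SP[2]+np.pi/2)
cv2.imwrite("pics/w10.png",vision.snapshot("wrist")[:,:,::-1])
cv2.imwrite("pics/s10.png",cv2.resize(vision.snapshot("scene")[100:230,200:400,::-1],None,fx=4,fy=4,interpolation=cv2.INTER_CUBIC))
E
```

```text
t 13.05 pos [ 0.58   -0.2215  0.0752] F [0.56 0.34 0.65] op 0.8 q7 0.42
delta [0.0091 0.0047 0.0504] turn [-0.001   0.0028  0.0002] rows 0.24691922984484574 0.05031892090747029
```

View pics/w10.png

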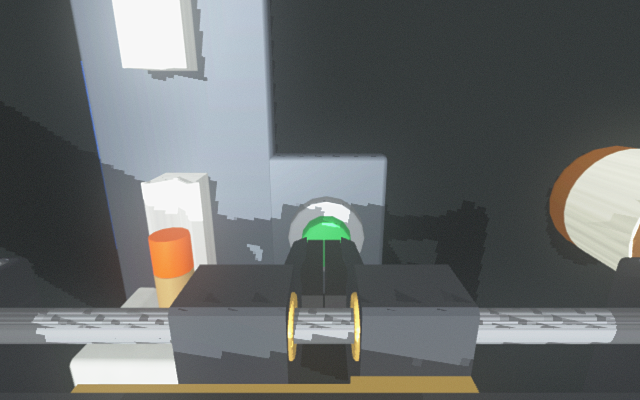

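View pics/s10.png

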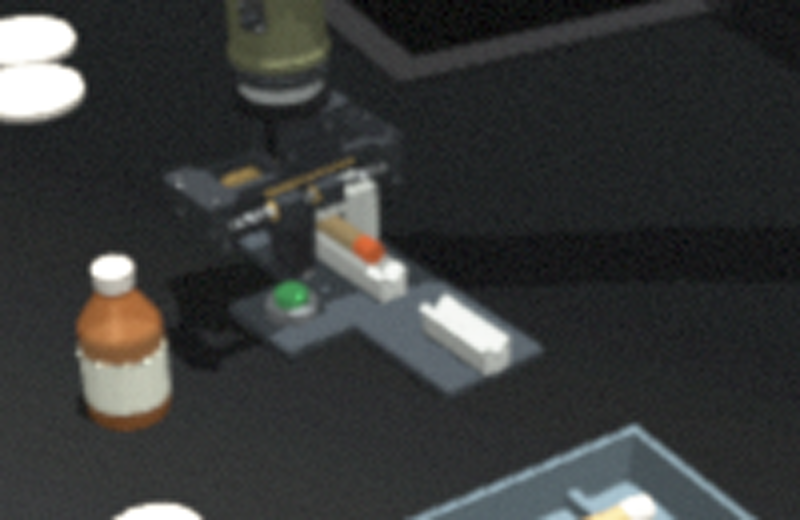

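```bash
python3 - <<'E'
from h import *
M=vision.camera_model("wrist")
for z in(.024,.03,.036):
  print(z,w2pix("wrist",scan(-.124,.08,z),M).round(1),w2pix("wrist",scan(-.11,.094,z),M).round(1),w2pix("wrist",scan(-.11,.066,z),M).round(1))
  M0=vision.camera_model("scene");print(w2pix("scene",scan(-.11,.08,z),M0), "seen",200+292/4,100+290/4)
E
```

```text
0.024 [327.6 212.4] [352.4 235.9] [302.7 235.7]
[272.52831671 175.34860399] seen 273.0 172.5
0.03 [327.7 216.2] [353.2 240.3] [302.  240.1]
[272.43166607 173.81412767] seen 273.0 172.5
0.036 [327.7 220.2] [354. 245.] [301.2 244.8]
[272.33455996 172.27242032] seen 273.0 172.5
```

The button's far rim is at row 215 and its centre column is 326, agreeing with the prediction (216, 327.7). I'll centre over it and descend.

Request:
play_rows([
  [[1, 0.006, 0.004, 0.02, 0, 0.002, 0], [1, 0.008, 0.004, 0.045, 0, 0.002, 0], [1, 0.008, 0.004, 0.05, 0, 0.002, 0]],
])

```text
clock: 13.52
tool_pos: [0.5823, -0.2221, 0.0605]
eef_rot: [0.995, 0.096, -0.002, -0.002]
contact_force: [0.2, -0.0, 0.0]
opening: 0.003
```

Request:
play_rows([
  [[1, 0, 0, 0.007, 0, 0, 0], [1, 0, 0, 0.014, 0, 0, 0], [1, 0, 0, 0.014, 0, 0, 0]],
])

```text
clock: 13.9
tool_pos: [0.5823, -0.2222, 0.0564]
eef_rot: [0.995, 0.096, -0.002, -0.002]
contact_force: [-0.4, -0.6, 0.1]
opening: 0.004
```

Request:
play_rows([
  [[1, 0, 0, 0.007, 0, 0, 0], [1, 0, 0, 0.013, 0, 0, 0], [1, 0, 0, 0.013, 0, 0, 0]],
])

```text
clock: 14.28
tool_pos: [0.5824, -0.2222, 0.0526]
eef_rot: [0.995, 0.096, -0.002, -0.001]
contact_force: [-0.9, 0.4, 1.9]
opening: 0.005
```

Request:
play_rows([
  [[1, 0, 0, 0.007, 0, 0, 0], [1, 0, 0, 0.01, 0, 0, 0], [1, 0, 0, 0.01, 0, 0, 0]],
])

```text
clock: 14.65
tool_pos: [0.5825, -0.2222, 0.0496]
eef_rot: [0.995, 0.096, -0.002, -0.001]
contact_force: [-0.6, 0.7, 4.3]
opening: 0.007
```

Request:
play_rows([
  [[1, 0, 0, 0.005, 0, 0, 0], [1, 0, 0, 0.009, 0, 0, 0], [1, 0, 0, 0.009, 0, 0, 0]],
])

```text
clock: 15.02
tool_pos: [0.5825, -0.2222, 0.0475]
eef_rot: [0.995, 0.096, -0.002, -0.001]
contact_force: [-1.9, 0.4, 7.8]
opening: 0.007
```

Request:
play_rows([
  [[1, 0, 0, 0.005, 0, 0, 0], [1, 0, 0, 0.009, 0, 0, 0], [1, 0, 0, 0.009, 0, 0, 0]],
])

```text
clock: 15.4
tool_pos: [0.5825, -0.2222, 0.0472]
eef_rot: [0.995, 0.096, -0.001, -0.001]
contact_force: [-5.9, 1.8, 22.9]
opening: 0.006
```

The button bottomed out: 23 N with no further travel, about 6 mm below first contact. I'll let go and retreat upward.

Request:
play_rows([
  [[1, 0, 0, -0.03, 0, 0, 0], [1, 0, 0, -0.1, 0, 0, 0], [1, 0, 0, -0.3, 0, 0, 0], [1, 0, 0, -0.5, 0, 0, 0], [1, 0, 0, -0.6, 0, 0, 0]],
])

```text
clock: 16.02
tool_pos: [0.5843, -0.2232, 0.2314]
eef_rot: [0.995, 0.096, 0.001, -0.0]
contact_force: [0.8, -0.5, -1.1]
opening: 0.013
```

Request:
play_rows([
  [[1, -0.15, -0.15, 0, 0, 0, 0], [1, -0.3, -0.3, 0, 0, 0, 0], [1, -0.3, -0.45, 0, 0, 0, 0], [1, -0.3, -0.45, 0, 0, 0, 0], [1, -0.3, -0.45, 0, 0, 0, 0]],
])

```text
clock: 16.65
tool_pos: [0.4709, -0.1083, 0.2317]
eef_rot: [0.995, 0.096, 0.002, 0.0]
contact_force: [-0.2, -0.8, 0.3]
opening: 0.005
```

```bash
python3 - <<'E'
from h import *
s=get_state();print(s["clock"],s["tool_pos"],s["contact_force"],abs(s["qd"]).max())
im=vision.snapshot("top");cv2.imwrite("pics/t11.png",cv2.resize(im[90:250,200:480,::-1],None,fx=2.8,fy=2.8,interpolation=cv2.INTER_CUBIC))
cv2.imwrite("pics/s11.png",vision.snapshot("scene")[:,:,::-1])
cv2.imwrite("pics/w11.png",vision.snapshot("wrist")[:,:,::-1])
M=vision.camera_model("wrist")
for l in [(-.12,0,.042),(-.12,0,.052),(0,0,.056),(-.145,.015,.038)]:print(l,w2pix("wrist",scan(*l),M).round(1))
E
```

```text
16.65 [ 0.47094667 -0.10832505  0.23174762] [-0.22022273 -0.75542984  0.31788122] 0.019813005785834847
(-0.12, 0, 0.042) [330.3 288.3]
(-0.12, 0, 0.052) [330.5 293.7]
(0, 0, 0.056) [330.2 389.5]
(-0.145, 0.015, 0.038) [344.7 265.1]
```

View pics/t11.png

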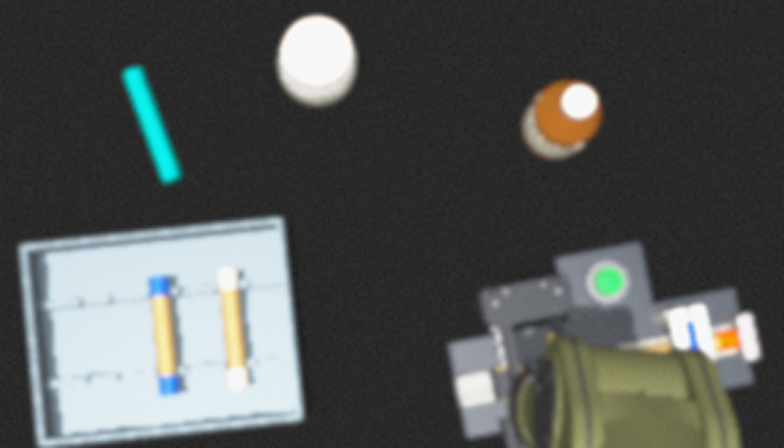

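View pics/s11.png

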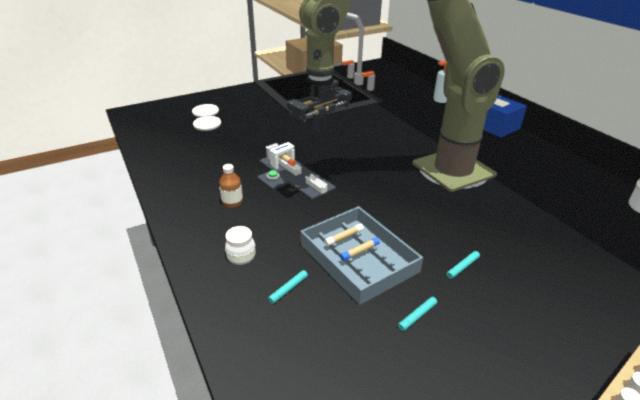

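View pics/w11.png

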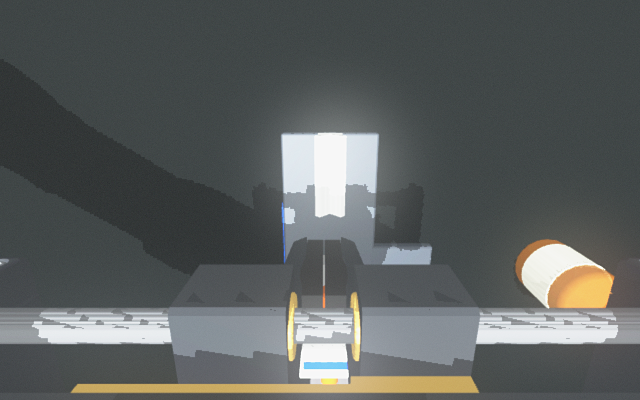

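The top view shows the orange front cap past the bridge, next to the stop at crop (730,340). I'll zoom in to check for a gap.

```bash
python3 - <<'E'
from h import *
im=vision.snapshot("top")[:,:,::-1]
cv2.imwrite("pics/t12.png",cv2.resize(im[190:230,425:480],None,fx=12,fy=12,interpolation=cv2.INTER_NEAREST))
for l in [(0,0,.052),(-.02,0,.052),(-.0,.022,.056),(0,-.022,.056)]:
  print(l,(w2pix("top",scan(*l))+[0.5,.5]-[425,190])*12)
E
```

```text
(0, 0, 0.052) [457.25121631 251.04920566]
(-0.02, 0, 0.052) [372.28445074 267.70699245]
(-0.0, 0.022, 0.056) [443.76515093 156.76619415]
(0, -0.022, 0.056) [483.1498461  344.85479115]
```

View pics/t12.png

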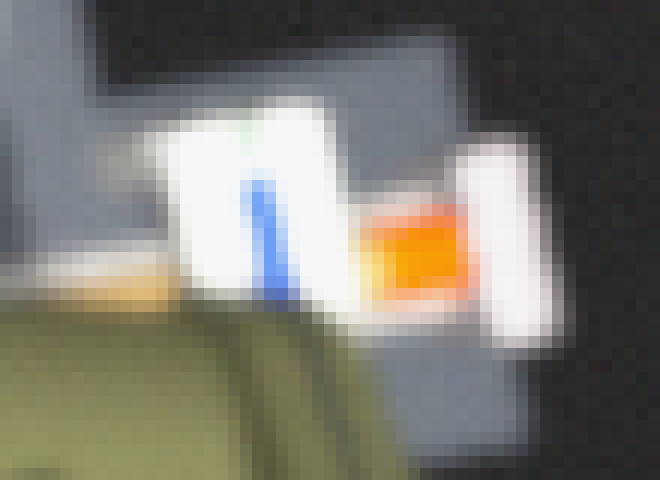

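The orange cap runs right up to the stop face with no gap. The button is up, the arm is clear, and the other objects haven't moved.

```bash
python3 - <<'E'
from plant import r
print(r.finish_job())
E
```

```text
the job is handed in; nothing more can be done
None
```

I laid the orange-capped tube in the V-groove, pushed it home against the stop, then pressed and released the green button. The job is handed in; it took about 17 s of the 51 s allowed.

- **Placing:** I set the tube down until it bore lightly on the groove (about 12 N), then opened the fingers. The wrist and scene pictures showed it lying straight on both rails.
- **Push:** The closed fingertips pushed the rear end until they stalled at about 7 N, within 1 mm of the predicted home position. The last top picture shows the orange cap up against the stop with no visible gap.
- **Button:** It first gave resistance at a TCP height of about 53 mm and bottomed out at 47 mm with 23 N, which matches the stated 6 mm travel. I then let go and moved clear. I had no direct reading of the button joint, so "fully down" rests on the force and the travel.
- **Other objects:** In the last pictures the blue and white tubes, the jar and the bottle appeared unmoved. I judged this by eye and did not measure it.
- **Disagreements:** The top camera read about 2.5–3 mm low in y against the grasp and the wrist camera for both tube and button. I shifted the scanner estimate by 2.5 mm. A later wrist view of the rail end did not fully support that shift, but the force contacts settled the final positions.

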